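Gauge two bearing housings under the height bar

TASK

Check the two grey bearing castings on the bridge gauge: keeping each flat on the plate, slide it away from you under the fixed bar, feeling for a catch. If it clears, push it on until the boss on its top has come right out beyond the bar and leave it standing there on the plate; if it catches, do not force it, but draw it back out from under the bar and set it down upright in the rework tray. Check both, tip neither over, do not lift either over the bar, and leave the setting pin and the levelling foot on the plate where they are.

Things in the scene. Friction and masses are not known exactly. Their poses are not given: they have to be found in the camera images.
- casting_p: grey cast pillow-block housing, 0.4 to 0.65 kg. Foot 120 (own x) by 36 (own y), 15 to 17 thick, square ends; mid-foot a round hood 46 by 28 (own y), top 49 to 53 up, with a flat grease boss (diameter 16) 5.5 higher: the highest point. Origin: centre of the underside, z up, ends alike. Stands on the plate, near side of the bar, own x within 0.15 rad of the gauge's. Slides on the plate with 0.5 to 2 N of drag
- casting_q: the other casting, alike to the eye, same origin and axes; they stand side by side, 100 to 140 apart. One of the two is 54.5 high and passes the bar with 1.5 to spare, the other is 58 high and catches by 2; nothing marks which. The flat sides of the hood can be pinched across 28 from above; the foot's end face can be pushed
- gauge: bridge height gauge, fixed: ground steel plate 310 (own x) by 280 (own y), 10 thick, top 10 above the table. Origin: underside centre of the plate. Own x points away from the robot (within 0.18 rad), the way parts are pushed. Two square posts 28 by 28 stand at own x = +30, y = +-124 and carry the bar.
- bar: the gauge's fixed bar: 20 thick (own x), 280 long (own y), 16 tall, running across the plate between the posts. Origin: centre of the bar's underside, 56 above the plate top (66 above the table); axes as the gauge's. Its top is 82 above the table. Rigid; the free gap between the posts is 220 wide.
- tray: rework tray: open sheet-metal tray fixed to the table, left or right of the gauge, outside 200 (own x) by 160 (own y) by 35 high, walls and floor 4 thick. Origin: underside centre. Empty. A black bin of bolts of the same outline but 70 high stands on the other side.
- setter: bystander: steel setting pin, 22 in diameter, 56 high, standing on the plate beyond the bar, between the two lanes; origin at its underside centre
- foot_b: bystander: rubber levelling foot, 36 in diameter with a stud up to 58, standing on the plate on the near side of the bar between the two castings; origin at its underside centre
There are look-alikes about, which are no part of the job. Leave any red look-alike of the casting_q alone.

How it is judged (in metres and radians):
On the way:
1. a casting standing flat on the plate has been slid up to the bar and felt to catch (over 1.5 N on the bar) (((contact force between casting_p and bar above 1.5 N and z of casting_p in the frame of bar below -0.052 m and angle between casting_p's own z axis and vertical below 0.1 rad) or (contact force between casting_q and bar above 1.5 N and z of casting_q in the frame of bar below -0.052 m and angle between casting_q's own z axis and vertical below 0.1 rad))), for 0.03 s.
At the end, for the whole second after the job is handed in: The casting that clears stands flat on the plate with its centre 24 to 110 mm beyond the bar's centre line (so its boss is wholly out on the far side), between the posts; the one that catches stands upright on the floor of the rework tray; both released and at rest (((x of casting_p in the frame of bar between 0.024 and 0.11 m and y of casting_p in the frame of bar between -0.11 and 0.11 m and z of casting_p in the frame of bar below -0.052 m and angle between each of casting_p, casting_q's own z axis and vertical below 0.06 rad and linear speed of each of casting_p, casting_q below 0.02 m/s and x of casting_q in the frame of tray between -0.075 and 0.075 m and y of casting_q in the frame of tray between -0.065 and 0.065 m and z of casting_q in the frame of tray below 0.012 m) or (x of casting_q in the frame of bar between 0.024 and 0.11 m and y of casting_q in the frame of bar between -0.11 and 0.11 m and z of casting_q in the frame of bar below -0.052 m and angle between each of casting_q, casting_p's own z axis and vertical below 0.06 rad and linear speed of each of casting_q, casting_p below 0.02 m/s and x of casting_p in the frame of tray between -0.075 and 0.075 m and y of casting_p in the frame of tray between -0.065 and 0.065 m and z of casting_p in the frame of tray below 0.012 m))); the robot touches nothing.
It fails at once if a casting is forced against the bar (over 20 N) (contact force between any of casting_p, casting_q and bar above 20 N).
It fails at once if a casting is tipped over (by more than 0.8 rad) (angle between any of casting_p, casting_q's own z axis and vertical above 0.8 rad).
It fails at once if a casting is carried over the bar, or lifted on its far side ((x of casting_p in the frame of bar above -0.004 m and z of casting_p in the frame of bar above -0.036 m and y of casting_p in the frame of bar between -0.15 and 0.15 m) or (x of casting_q in the frame of bar above -0.004 m and z of casting_q in the frame of bar above -0.036 m and y of casting_q in the frame of bar between -0.15 and 0.15 m)).
It fails at once if a casting is dropped or thrown into the tray (over 0.6 m/s when near the tray's floor) ((horizontal distance between casting_p and tray below 0.1 m and z of casting_p in the frame of tray below 0.03 m and linear speed of casting_p above 0.6 m/s) or (horizontal distance between casting_q and tray below 0.1 m and z of casting_q in the frame of tray below 0.03 m and linear speed of casting_q above 0.6 m/s)).
It fails at once if the setting pin or the levelling foot is moved by more than 30 mm (distance of any of setter, foot_b from where it was at the start of the episode above 0.03 m).
It also fails if it takes over 72 s, if anything falls off the work surface, if the arm or the gripper's body presses on something with over 40 N, if the wrist force passes 120 N, or if a joint passes its speed limit or range.

ROBOT

A 6-joint arm with a two-finger parallel gripper is mounted at the origin on the work surface. World frame = base frame: x ahead of the robot, y to its left, z up, the work surface at z = 0. Lengths are in mm, angles in rad, forces in N, time in s.
With the tool pointing down it reaches from about 300 to 850 mm from the base axis. Payload 5.4 kg.
Tool frame: the origin (TCP) lies midway between the tips of the shut fingers; the grasp point (between the pads) lies 19 mm behind it (grip_depth is the distance from the TCP to the grasp point, in mm); z points along the fingers, y is the line along which they close (so a half turn about z gives the same grasp; the last joint's range is limited). The gripper opens to 85 mm and grips with 20 to 120 N. Pads are 22 mm wide; open, the fingers measure 114 mm over their backs; the gripper's body (76 mm by 85 mm) begins 54 mm behind the grasp point. The pads swing forward as they close: fully open they stand 13 mm farther back than shut.
Start: joints at [1.09, 0.158, 1.597, -0, 1.386, -0.21], TCP at [153.824, 554.025, 231.299] pointing down, gripper open.
Joint ranges: [-2.91, 2.91], [-0.94, 2.29], [0.18, 2.7], [-1.29, 4.43], [0.17, 2.64], [-3, 3]. Speed limits (rad/s): [2.57, 2.57, 3.14, 3.14, 3.14, 3.14].

INTERFACE

Orientations are given as [roll, pitch, yaw] about the fixed x, y, z axes, in that order (R = Rz(yaw) Ry(pitch) Rx(roll)).
In Python, from station import move_pose, move_linear, set_joints, set_gripper, hold, inverse_kinematics, get_state, snapshot, IKError, hand_in, grip_depth gives the robot as it stands. The module is installed in compiled form; this text tells all that it offers. Calls block until the motion is done:
- move_pose(position, orientation): joint-space move of the TCP to a pose.
- move_linear(position, frame=None, max_speed=150, force_limit=None): straight line of the TCP; frame=None keeps the orientation; max_speed is the mean speed in mm/s. With force_limit (N) it stops when the force on the tool has changed by that much, and returns True; else False.
- set_joints(angles): joint-space move.
- set_gripper(opening): finger opening in mm; the grip force is fixed at half the most; returns when the fingers have stopped.
- hold(seconds).
- inverse_kinematics(position, orientation): joint angles nearest the present ones, or None.
- get_state(): the state.
- snapshot(name): name is "side" or "top" or "wrist"; returns a dict with "pixels" (480x640x3 uint8, blue, green, red), "vertical_fov" (degrees; the focal length in pixels is half the picture's height over the tangent of half this angle, whatever the lens; pixels are square), "cx", "cy" (the principal point, pixels), "k1" (the pictures are not rectified: a ray, as slopes to the right and down, at radius r is drawn at 1 + k1 r^2 times it, then the intrinsics apply), "R" (3x3) and "t" (3): a world point X has camera coordinates R X + t; the wrist camera has in their place "hand_eye" (4x4, takes a point from camera to tool coordinates, whose origin is the TCP and whose axes are the flange's). Camera axes: x right, y down, z forward; pixel columns grow to the right and rows downward; lengths in mm; the calibration is good to about 2 mm. A picture is of the moment at which its call begins: read the wrist's pose just before it. There is no depth.
A pose or a line that the arm cannot do raises IKError and nothing moves.
- hand_in(): hands the job in; it is judged then, once.
The state is a dict: "time": time; "qpos": joint angles; "joint_vel": joint speeds; "effort": joint torques, N m; "tool_pos": TCP position; "eef_rot": TCP orientation; "wrist_force": force on the tool from outside, world axes, zero at the start; "torque": the same for the moment, N m; "opening": finger opening in mm; "grasp_force": force on a finger pad.
Only numpy, scipy, OpenCV 4.12 (cv2) and the standard library are available. Lean on these libraries where they do the work, as an engineer would, in place of code of your own. Each camera call takes 0.05 s, during which the arm holds its last target. There are 200 camera calls.

## Working session

There is one attempt and no reset: what is moved stays moved. The work goes in short steps, each a Python script; the robot and the scene stay as the last script left them, time stands still between calls to the robot, and variables do not carry over. Pictures are saved under pics/ and viewed, at most 10 in all, crops included, and the job is handed in when it is done.

```bash
mkdir -p pics; cat > h.py <<'E'
import numpy as np, cv2
from station import *
def K(s):
    f=240/np.tan(np.radians(s["vertical_fov"])/2); return f
def pix2w(s,uv,z):
    f=K(s); d=np.array([(uv[0]-s["cx"])/f,(uv[1]-s["cy"])/f]); u=d.copy()
    for _ in range(30): u=d/(1+s["k1"]*(u@u))
    R=np.array(s["R"]);t=np.array(s["t"]); C=-R.T@t; r=R.T@np.array([u[0],u[1],1])
    return C+r*(z-C[2])/r[2]
def w2pix(s,X):
    R=np.array(s["R"]);t=np.array(s["t"]); c=R@np.array(X,float)+t; u=c[:2]/c[2]; u=u*(1+s["k1"]*(u@u))
    return u*K(s)+[s["cx"],s["cy"]]
E
python3 - <<'E'
from h import *
import pickle
for n in("top","side"):
    s=snapshot(n); cv2.imwrite(f"pics/{n}0.png",s["pixels"]); pickle.dump(s,open(f"{n}0.pkl","wb"))
    R=np.array(s["R"]);print(n,K(s),s["cx"],s["cy"],s["k1"],-R.T@np.array(s["t"]))
st=get_state();print(st["time"],st["eef_rot"],grip_depth)
E
```

```text
top 532.1098698815584 312.789770957814 242.48919642343319 -0.05593750946803831 [ 349.6045146    -6.15921716 1378.95391407]
side 597.7173777382245 318.98702509459616 242.9315571534671 0.01413883780728299 [ 273.73393435 -910.84107934  949.01905251]
0.1 [-3.13988895e+00 -3.64429062e-04  2.87084283e+00] 18.700000000000003
```

View pics/top0.png

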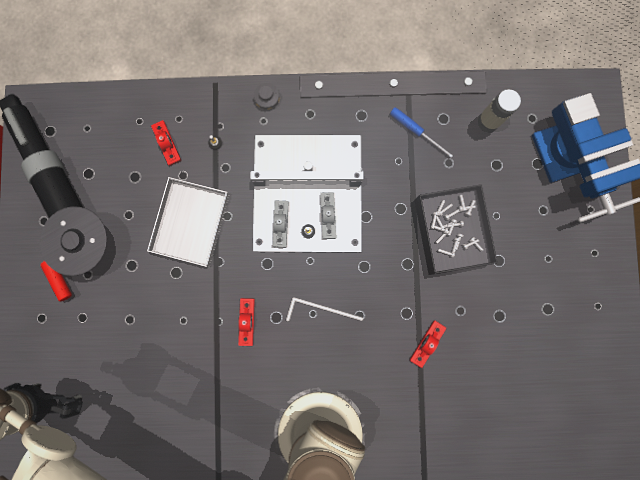

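View pics/side0.png

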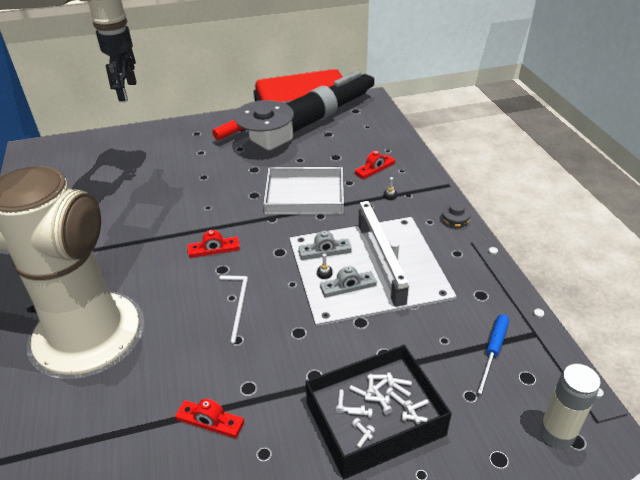

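The top view shows the two grey castings on the plate at (281,224) and (328,215). The foot is at (308,231), the pin at (308,166), the bar at row ~180, and the white tray at (188,222). The other castings at (246,322), (428,344) and (166,143) are red look-alikes, off the plate, and stay untouched. Next is one enlarged crop to confirm.

```bash
python3 - <<'E'
import cv2,pickle
s=pickle.load(open("top0.pkl","rb"))
c=s["pixels"][125:260,240:375]; c=cv2.resize(c,None,fx=4.4,fy=4.4,interpolation=cv2.INTER_CUBIC)
for i in range(0,135,10):
    p=int(i*4.4); cv2.line(c,(p,0),(p,6),(0,0,255),1); cv2.line(c,(0,p),(6,p),(0,0,255),1)
cv2.imwrite("pics/crop.png",c)
E
```

```text
(no output)
```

View pics/crop.png

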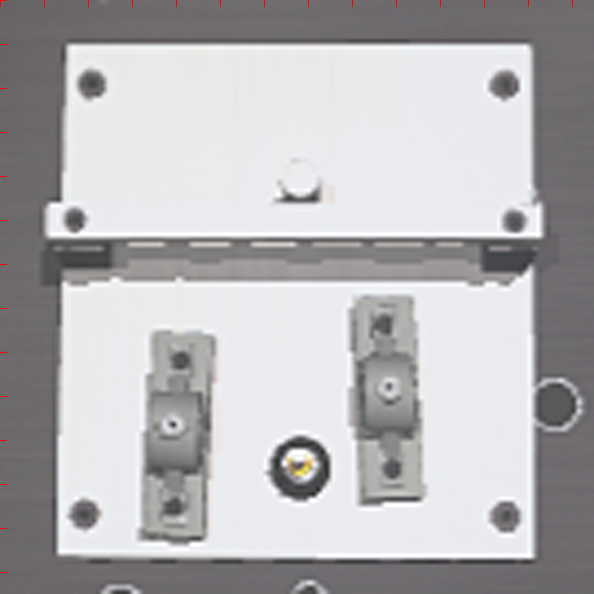

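```bash
python3 - <<'E'
from h import *
import pickle
s=pickle.load(open("top0.pkl","rb"))
w=lambda u,v,z:pix2w(s,(u/4.4+240,v/4.4+125),z)[:2]
TL,TR,BL,BR=[w(*p,10) for p in((66,44),(532,44),(57,555),(534,557))]
for a,b in((TL,TR),(BL,BR),(BL,TL),(BR,TR)): print((b-a).round(1),np.linalg.norm(b-a).round(1))
d=(TL+TR-BL-BR); d/=np.linalg.norm(d); e=(BL-BR+TL-TR); e/=np.linalg.norm(e)
g=(TL+TR+BL+BR)/4; print("plate",g,np.arctan2(d[1],d[0]),np.arctan2(-e[0],e[1]))
print("bar ends top z82 near",w(46,237,82),w(541,237,82),"far",w(47,204,82),w(543,204,82))
for n,boss,b1,b2,cs in (("L",(173,424),(180,360),(173,506),[(142,537),(207,541),(152,332),(214,334)]),("R",(389,387),(382,324),(392,468),[(351,297),(414,297),(360,501),(424,497)])):
    a=w(*b1,26);b=w(*b2,26);v=a-b
    print(n,"boss",w(*boss,65).round(1),"boltmid",((a+b)/2).round(1),"len",np.linalg.norm(v).round(1),"yaw",np.arctan2(v[1],v[0]).round(3),"cornermean",np.mean([w(*c,22) for c in cs],0).round(1))
print("foot",w(299,466,60),"pin",w(299,178,66))
# tray corners top z35 full image pixels
T=[pix2w(s,p,35)[:2] for p in((171,178),(227,192),(207,267),(148,251))]
for i in range(4): print((T[i]-T[i-1]).round(1),np.linalg.norm(T[i]-T[i-1]).round(1))
print("tray",np.mean(T,0))
E
```

```text
[  -7.8 -280.1] 280.2
[  -8.2 -279.9] 280.1
[308.4  -9.2] 308.6
[308.8  -9.4] 309.0
plate [616.07937711  16.19734577] -0.03006700500667941 -0.028695811921205544
bar ends top z82 near [640.12474571 155.96774252] [ 632.60021381 -123.24681226] far [659.12692156 155.18674258] [ 651.52766788 -125.03709907]
L boss [534.   87.2] boltmid [534.3  88.1] len 86.0 yaw -0.066 cornermean [533.2  87.1]
R boss [552.  -35.7] boltmid [552.9 -35.2] len 85.1 yaw 0.041 cornermean [552.4 -35.4]
foot [508.83634083  16.49046946] pin [674.0970548   12.50326711]
[188.2 -58.8] 197.2
[ -41.  -145.5] 151.2
[-191.7   52.6] 198.8
[ 44.5 151.8] 158.2
tray [543.52535364 323.33475615]
```

Those numbers match the given sizes (plate 280 x 309, bar centre (646,15.3), tray 198 x ~155). I'll pinch the left casting at the rear of its hood, so the fingers stay clear of the bar, then slide it up and feel for a catch.

```bash
cat >> h.py <<'E'
GY=-0.030; d=np.array([np.cos(GY),np.sin(GY)]); n=np.array([-d[1],d[0]]); BAR=np.array([646.0,15.3])
OFF=12; ZG=30
def bf(p): r=np.array(p[:2])-BAR; return r@d,r@n
def wp(x,y,z): return list(BAR+x*d+y*n)+[z]
def rep(m=""):
    s=get_state(); print(m,"t",round(s["time"],2),"tcp",np.round(s["tool_pos"],1),"bf",np.round(bf(s["tool_pos"]),1),"F",np.round(s["wrist_force"],2),"op",round(s["opening"],1),"gf",np.round(s["grasp_force"],1)); return s
def feel(c,yaw):
    u=np.array([np.cos(yaw),np.sin(yaw)]); g=np.array(c)-OFF*u
    set_gripper(52)
    move_pose([g[0],g[1],110],[np.pi,0,yaw+np.pi])
    move_linear([g[0],g[1],ZG],max_speed=120); rep("down")
    set_gripper(20); rep("gripped")
    y=bf(c)[1]
    move_linear(wp(-34-OFF,y,ZG),frame=[np.pi,0,GY+np.pi],max_speed=50); rep("pre")
    r=move_linear(wp(-12-OFF,y,ZG),max_speed=12,force_limit=4); rep("felt %s"%r); return r
E
python3 - <<'E'
from h import *
feel((533.7,87.3),-0.066)
s=snapshot("side"); cv2.imwrite("pics/s1.png",cv2.resize(s["pixels"][180:340,260:460],None,fx=3.5,fy=3.5,interpolation=cv2.INTER_CUBIC))
E
```

```text
down t 3.52 tcp [522.4  88.2  30.7] bf [-125.7   69.1] F [ 0.21 -0.39  0.34] op 52.3 gf 0.0
gripped t 3.85 tcp [522.9  88.   31.3] bf [-125.2   69. ] F [-0.89 -0.35  5.71] op 26.7 gf 60.6
pre t 5.61 tcp [603.   85.2  31.3] bf [-45.1  68.5] F [-1.1  -0.16  4.85] op 27.1 gf 60.8
felt True t 6.89 tcp [619.1  84.7  31.3] bf [-28.9  68.6] F [-1.57  0.18  4.67] op 26.8 gf 60.4
```

View pics/s1.png

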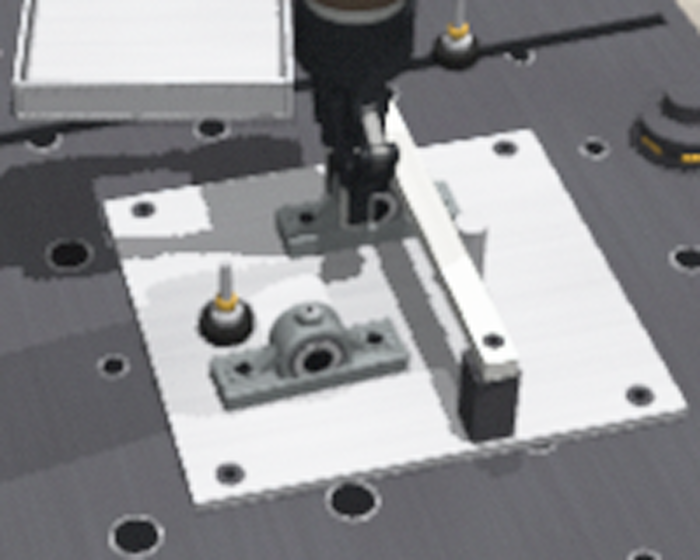

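The left casting stopped at tool x = -28.9 in the bar frame, so its centre is near -17. That is where the boss should meet the bar (-18). In the view the fingers are close to the bar, so a finger contact isn't ruled out. I'll draw it back and give the right one the identical test: if that one goes past -28.9, the left catch was genuine.

```bash
python3 - <<'E'
from h import *
move_linear(wp(-110-OFF,68.6,31.3),max_speed=80); rep("back")
set_gripper(52); p=get_state()["tool_pos"]; move_linear([p[0],p[1],110]); rep("up")
feel((552.3,-35.5),0.041)
E
```

```text
back t 8.25 tcp [525.7  87.6  31.3] bf [-122.4   68.6] F [-1.78  0.19  6.49] op 26.7 gf 60.9
up t 9.29 tcp [525.   87.6 109.2] bf [-123.1   68.6] F [-0.09  0.14 -0.47] op 52.1 gf 0.0
down t 10.89 tcp [541.  -35.9  30.7] bf [-103.4  -54.3] F [-0.45  0.67 -0.09] op 51.7 gf 0.0
gripped t 11.22 tcp [541.4 -36.3  31.3] bf [-103.   -54.8] F [0.04 0.51 5.15] op 26.6 gf 60.8
pre t 12.53 tcp [599.4 -37.2  31.3] bf [-45.  -53.9] F [0.08 0.33 5.68] op 26.6 gf 60.9
felt False t 14.52 tcp [621.  -37.8  31.3] bf [-23.4 -53.8] F [-2.65  0.24  7.22] op 26.9 gf 61.0
```

The right casting went through to -23.4 with no catch, so the right one clears and the left one catches. Next I push the right one on by its end face with the fingers shut.

```bash
python3 - <<'E'
from h import *
set_gripper(52); p=get_state()["tool_pos"]; move_linear([p[0],p[1],105]); 
y=-53.8
set_gripper(0)
move_linear(wp(-102,y,105)); move_linear(wp(-102,y,18),max_speed=120); rep("behind")
r=move_linear(wp(-27,y,18),max_speed=40,force_limit=10); rep("pushed %s"%r)
s=snapshot("side"); cv2.imwrite("pics/s2.png",cv2.resize(s["pixels"][180:340,260:460],None,fx=3.5,fy=3.5,interpolation=cv2.INTER_CUBIC))
E
```

```text
behind t 17.62 tcp [543.3 -35.6  18.7] bf [-101.2  -54. ] F [ 0.92 -0.31 -0.05] op 0.1 gf 0.0
pushed False t 19.64 tcp [617.4 -37.7  18.1] bf [-27.  -53.8] F [-0.55 -0.15 -0.32] op 0.0 gf 0.1
```

View pics/s2.png

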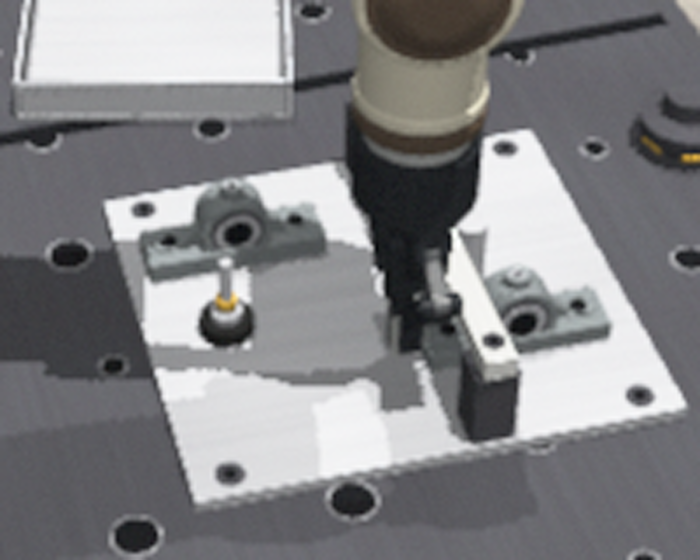

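The boss is visibly beyond the bar, with the casting centre at about +44. Now I regrip the left casting, confirm the catch, draw it back and carry it to the tray.

```bash
python3 - <<'E'
from h import *
move_linear(wp(-45,-53.8,18)); move_linear(wp(-60,-53.8,110))
c=wp(-110.4,68.6,0)[:2]
r=feel(c,GY)
if r:
    y=68.6
    z=get_state()["tool_pos"][2]
    move_linear(wp(-28.5,y,z),max_speed=5,force_limit=5); hold(.1); rep("press")
    move_linear(wp(-110-OFF,y,z),max_speed=90)
    move_linear(wp(-110-OFF,y,z+70),max_speed=100); rep("lifted")
    ty=-0.285; u=np.array([np.cos(ty),np.sin(ty)]); t=np.array([543.5,323.3])-OFF*u
    move_linear([t[0],t[1],z+70],frame=[np.pi,0,ty+np.pi],max_speed=120)
    move_linear([t[0],t[1],z+2],max_speed=80); rep("low")
    s=snapshot("top"); cv2.imwrite("pics/t1.png",cv2.resize(s["pixels"][125:285,140:375],None,fx=3.2,fy=3.2,interpolation=cv2.INTER_CUBIC))
E
```

```text
down t 22.7 tcp [526.5  87.3  30.7] bf [-121.6   68.3] F [ 0.06  0.73 -0.22] op 52.0 gf 0.0
gripped t 23.03 tcp [526.8  87.6  31.2] bf [-121.3   68.6] F [-0.9   0.01  6.2 ] op 27.0 gf 60.8
pre t 24.71 tcp [602.9  85.2  31.3] bf [-45.2  68.6] F [-0.34  0.16  6.16] op 26.9 gf 61.2
felt True t 26.04 tcp [620.   84.7  31.3] bf [-28.1  68.6] F [-0.94 -0.25  4.23] op 27.1 gf 60.7
press t 26.44 tcp [619.6  84.7  31.3] bf [-28.4  68.6] F [0.13 0.84 1.82] op 27.1 gf 60.4
lifted t 28.48 tcp [525.3  87.6 100.3] bf [-122.8   68.6] F [ 0.15  0.1  -5.67] op 27.1 gf 59.7
low t 31.62 tcp [532.7 326.9  34. ] bf [-122.6  308.1] F [ 0.66  0.21 -4.62] op 27.0 gf 59.6
```

View pics/t1.png

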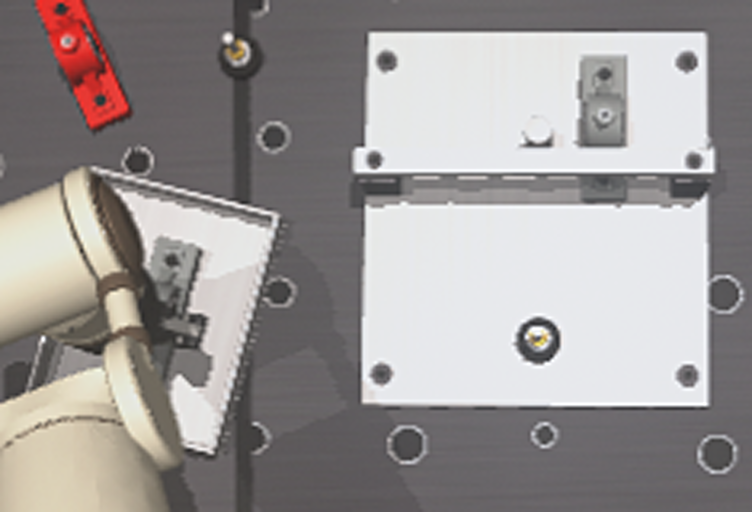

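The right casting stands beyond the bar, and the pin and levelling foot haven't moved. The left casting is held over the tray. The force reading at each stop was small, so there's some doubt that the 1.5 N catch was held for long enough. At 32 s of 72 there is time to go back and press gently in small steps, watching the force.

```bash
python3 - <<'E'
from h import *
y=68.6
p=get_state()["tool_pos"]; move_linear([p[0],p[1],101],max_speed=150)
move_linear(wp(-110-OFF,y,101),frame=[np.pi,0,GY+np.pi],max_speed=150)
move_linear(wp(-110-OFF,y,36),max_speed=120)
print(move_linear(wp(-110-OFF,y,31),max_speed=20,force_limit=8)); rep("on plate")
z=get_state()["tool_pos"][2]
move_linear(wp(-34,y,z),max_speed=70); rep("pre")
x=-31.5
while x<=-24:
    r=move_linear(wp(x,y,z),max_speed=20,force_limit=9); hold(.06)
    f=np.mean([get_state()["wrist_force"]@np.r_[d,0] for _ in range(1)]); rep(f"x {x} {r} f {f:.2f}")
    if r or f<-7: break
    x+=.6
E
```

```text
False
on plate t 35.12 tcp [526.5  87.5  31.3] bf [-121.7   68.6] F [ 0.65  0.69 -3.7 ] op 26.8 gf 59.7
pre t 36.52 tcp [613.9  85.   31.3] bf [-34.2  68.7] F [ 0.3  -0.04 -2.68] op 26.8 gf 59.9
x -31.5 False f -0.04 t 36.86 tcp [616.6  84.8  31.3] bf [-31.5  68.6] F [-0.05 -0.25 -3.36] op 27.4 gf 59.8
x -30.9 False f -0.38 t 37.17 tcp [617.1  84.8  31.3] bf [-30.9  68.6] F [-0.4  -0.37 -2.42] op 26.8 gf 59.9
x -30.299999999999997 False f 0.86 t 37.48 tcp [617.8  84.8  31.3] bf [-30.3  68.6] F [ 0.83 -0.79 -2.96] op 27.0 gf 59.9
x -29.699999999999996 False f 0.59 t 37.78 tcp [618.4  84.8  31.3] bf [-29.6  68.6] F [ 0.58 -0.49 -3.84] op 27.2 gf 59.9
x -29.099999999999994 False f 0.62 t 38.09 tcp [619.   84.7  31.3] bf [-29.   68.6] F [ 0.63  0.27 -3.78] op 26.9 gf 59.9
x -28.499999999999993 False f 0.40 t 38.4 tcp [619.6  84.7  31.3] bf [-28.4  68.6] F [ 0.41  0.52 -4.1 ] op 27.1 gf 59.9
x -27.89999999999999 False f -2.08 t 38.71 tcp [619.9  84.7  31.3] bf [-28.2  68.6] F [-2.05  1.03 -2.62] op 27.5 gf 60.0
x -27.29999999999999 False f -6.30 t 39.02 tcp [620.1  84.8  31.3] bf [-28.   68.7] F [-6.31 -0.37  0.57] op 27.2 gf 60.4
x -26.69999999999999 False f -7.56 t 39.33 tcp [620.2  84.7  31.3] bf [-27.8  68.6] F [-7.54  0.72  2.22] op 26.9 gf 60.7
```

The catch is confirmed: a firm stop at -28 with 6–7 N, well under 20 N. Now back out and into the tray.

```bash
python3 - <<'E'
from h import *
y=68.6; z=31.3
move_linear(wp(-110-OFF,y,z),max_speed=90)
move_linear(wp(-110-OFF,y,101),max_speed=100)
ty=-0.285; u=np.array([np.cos(ty),np.sin(ty)]); t=np.array([543.5,323.3])-OFF*u
move_linear([t[0],t[1],101],frame=[np.pi,0,ty+np.pi],max_speed=120)
move_linear([t[0],t[1],30],max_speed=80)
print(move_linear([t[0],t[1],24],max_speed=12,force_limit=4)); rep("set")
set_gripper(52); rep("open")
move_linear([t[0],t[1],120],max_speed=100)
move_pose([400,150,260],[np.pi,0,ty+np.pi]); rep("away")
s=snapshot("top"); cv2.imwrite("pics/t2.png",cv2.resize(s["pixels"][125:285,140:375],None,fx=3.2,fy=3.2,interpolation=cv2.INTER_CUBIC))
s=snapshot("side"); cv2.imwrite("pics/s3.png",cv2.resize(s["pixels"][140:340,240:480],None,fx=3,fy=3,interpolation=cv2.INTER_CUBIC))
E
```

```text
True
set t 45.0 tcp [532.2 326.8  25.2] bf [-123.1  307.9] F [ 0.43 -0.13  6.12] op 26.8 gf 60.9
open t 45.37 tcp [529.7 325.9  22.6] bf [-125.5  306.9] F [ 0.62 -0.42 -1.51] op 52.2 gf 0.0
away t 47.51 tcp [400.2 150.3 259.5] bf [-249.8  127.5] F [-0.16  0.69 -0.62] op 52.3 gf 0.0
```

View pics/t2.png

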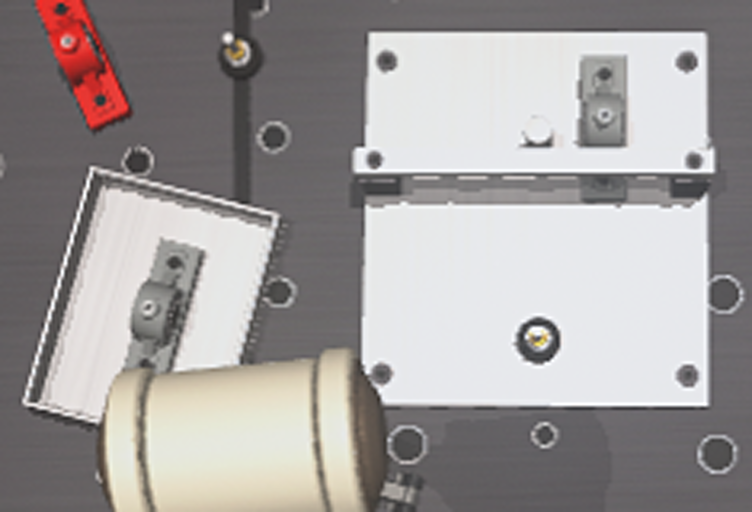

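View pics/s3.png

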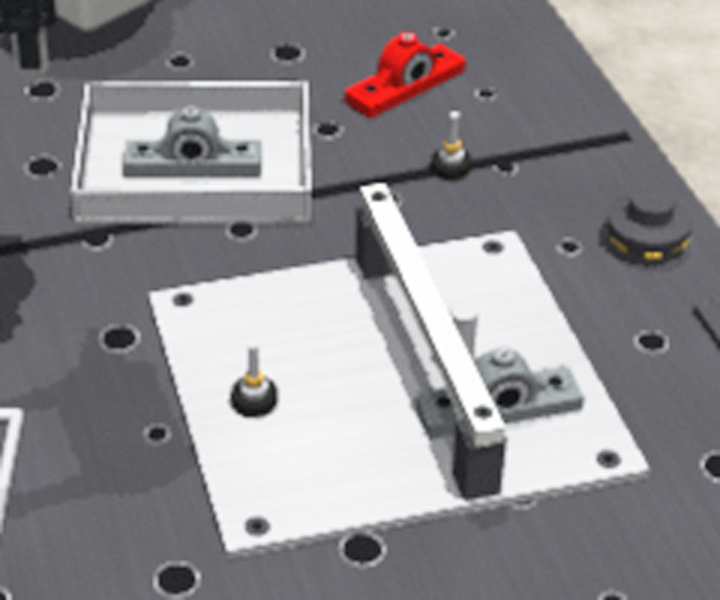

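The left casting stands upright in the middle of the tray (top crop 150,308). The right casting is flat with its boss beyond the bar (604,118), and the pin and levelling foot are in place.

```bash
python3 -c "
from station import *
print(hand_in())"
```

```text
the job is handed in; nothing more can be done
None
```

Job handed in at about 48 s: the right-hand casting cleared and stands flat beyond the bar, the left-hand one caught (6–7 N at the bar) and is upright in the rework tray, and the pin and levelling foot were left in place; the hand-in call returned no verdict.

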